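# Put the seasoning shakers back on the ledge by height

## Task

Put the four steel seasoning shakers back on the ledge in order of height, one standing upright in the middle of each rubber coaster: the tallest beside the pepper mill, then down to the shortest beside the oil bottle. They are full, so do not tip them, and set them down rather than drop them; leave the mill and the bottle where they are.

Things in the scene. Friction and masses are not known exactly. Their poses are not given: they have to be found in the camera images.
- shaker_135: the tallest of four stainless-steel seasoning shakers: a closed upright can 61 mm in diameter and 135 mm high over all, straight-sided up to 123 mm, with a domed, pierced lid above; loose, about 340 g full. It starts upright on the counter. Origin: centre of its underside; z along its axis, upwards.
- shaker_115: the second tallest of four stainless-steel seasoning shakers: a closed upright can 56 mm in diameter and 115 mm high over all, straight-sided up to 103 mm, with a domed, pierced lid above; loose, about 260 g full. It starts upright on the counter. Origin: centre of its underside; z along its axis, upwards.
- shaker_95: the third tallest of four stainless-steel seasoning shakers: a closed upright can 51 mm in diameter and 95 mm high over all, straight-sided up to 83 mm, with a domed, pierced lid above; loose, about 190 g full. It starts upright on the counter. Origin: centre of its underside; z along its axis, upwards.
- shaker_75: the shortest of four stainless-steel seasoning shakers: a closed upright can 46 mm in diameter and 75 mm high over all, straight-sided up to 63 mm, with a domed, pierced lid above; loose, about 130 g full. It starts upright on the counter. Origin: centre of its underside; z along its axis, upwards.
- coaster_1: one of four identical round black rubber coasters, 90 mm across, 4 mm thick, fixed, in a row about 105 mm apart on the low steel ledge (which one is where in the row varies). Origin: centre of its underside; top face 4 mm above. The ledge: top 45 mm above the counter, 125 mm deep, 640 mm long, lip along its far edge rising 12 mm above its top.
- coaster_2: one of four identical round black rubber coasters, 90 mm across, 4 mm thick, fixed, in a row about 105 mm apart on the low steel ledge (which one is where in the row varies). Origin: centre of its underside; top face 4 mm above. The ledge: top 45 mm above the counter, 125 mm deep, 640 mm long, lip along its far edge rising 12 mm above its top.
- coaster_3: one of four identical round black rubber coasters, 90 mm across, 4 mm thick, fixed, in a row about 105 mm apart on the low steel ledge (which one is where in the row varies). Origin: centre of its underside; top face 4 mm above. The ledge: top 45 mm above the counter, 125 mm deep, 640 mm long, lip along its far edge rising 12 mm above its top.
- coaster_4: one of four identical round black rubber coasters, 90 mm across, 4 mm thick, fixed, in a row about 105 mm apart on the low steel ledge (which one is where in the row varies). Origin: centre of its underside; top face 4 mm above. The ledge: top 45 mm above the counter, 125 mm deep, 640 mm long, lip along its far edge rising 12 mm above its top.
- mill: the pepper mill, dark turned wood, 54 mm in diameter at the foot and 170 mm high, loose; it stands on the ledge at one end of the row of coasters, about 105 mm beyond the last one, at the left end or the right end. Origin: centre of its underside.
- oil_bottle: the oil bottle, square green glass with a steel pourer, 52 mm wide and about 200 mm high, loose; it stands on the ledge at the other end of the row, about 105 mm beyond the last coaster. Origin: centre of its underside.

How it is judged (in metres and radians):
At the end, for the whole second after the job is handed in: Each shaker stands upright (within 0.1 rad), released and at rest, on a coaster, its centre within 15 mm of the coaster's centre; counted along the row from the pepper mill they run tallest, second tallest, third tallest, shortest; the mill and the oil bottle stand within 20 mm of where they were ((horizontal distance between shaker_135 and coaster_1 below 0.015 m or horizontal distance between shaker_135 and coaster_2 below 0.015 m or horizontal distance between shaker_135 and coaster_3 below 0.015 m or horizontal distance between shaker_135 and coaster_4 below 0.015 m) and horizontal distance between shaker_135 and mill below 0.1575 m and height (world z) of shaker_135 between 0.045 and 0.053 m and angle between each of shaker_135, shaker_115, shaker_95, shaker_75, mill, oil_bottle's own z axis and vertical below 0.1 rad and linear speed of each of shaker_135, shaker_115, shaker_95, shaker_75 below 0.02 m/s and angular speed of each of shaker_135, shaker_115, shaker_95, shaker_75 below 0.2 rad/s and contact force between each of shaker_135, shaker_115, shaker_95, shaker_75 and the fingers below 0.1 N and (horizontal distance between shaker_115 and coaster_1 below 0.015 m or horizontal distance between shaker_115 and coaster_2 below 0.015 m or horizontal distance between shaker_115 and coaster_3 below 0.015 m or horizontal distance between shaker_115 and coaster_4 below 0.015 m) and horizontal distance between shaker_115 and mill between 0.1575 and 0.2625 m and height (world z) of shaker_115 between 0.045 and 0.053 m and (horizontal distance between shaker_95 and coaster_1 below 0.015 m or horizontal distance between shaker_95 and coaster_2 below 0.015 m or horizontal distance between shaker_95 and coaster_3 below 0.015 m or horizontal distance between shaker_95 and coaster_4 below 0.015 m) and horizontal distance between shaker_95 and mill between 0.2625 and 0.3675 m and height (world z) of shaker_95 between 0.045 and 0.053 m and (horizontal distance between shaker_75 and coaster_1 below 0.015 m or horizontal distance between shaker_75 and coaster_2 below 0.015 m or horizontal distance between shaker_75 and coaster_3 below 0.015 m or horizontal distance between shaker_75 and coaster_4 below 0.015 m) and horizontal distance between shaker_75 and mill above 0.3675 m and height (world z) of shaker_75 between 0.045 and 0.053 m and distance of each of mill, oil_bottle from where it was at the start of the episode below 0.02 m); the robot touches nothing.
It fails at once if a shaker is tipped over (leans more than 45 degrees) (angle between any of shaker_135, shaker_115, shaker_95, shaker_75's own z axis and vertical above 0.785 rad).
It fails at once if a shaker is dropped or slammed onto its coaster (faster than 0.7 m/s within 30 mm above a coaster, as in a fall of over 25 mm) ((horizontal distance between shaker_135 and coaster_1 below 0.045 m and height (world z) of shaker_135 below 0.079 m and linear speed of shaker_135 above 0.7 m/s) or (horizontal distance between shaker_135 and coaster_2 below 0.045 m and height (world z) of shaker_135 below 0.079 m and linear speed of shaker_135 above 0.7 m/s) or (horizontal distance between shaker_135 and coaster_3 below 0.045 m and height (world z) of shaker_135 below 0.079 m and linear speed of shaker_135 above 0.7 m/s) or (horizontal distance between shaker_135 and coaster_4 below 0.045 m and height (world z) of shaker_135 below 0.079 m and linear speed of shaker_135 above 0.7 m/s) or (horizontal distance between shaker_115 and coaster_1 below 0.045 m and height (world z) of shaker_115 below 0.079 m and linear speed of shaker_115 above 0.7 m/s) or (horizontal distance between shaker_115 and coaster_2 below 0.045 m and height (world z) of shaker_115 below 0.079 m and linear speed of shaker_115 above 0.7 m/s) or (horizontal distance between shaker_115 and coaster_3 below 0.045 m and height (world z) of shaker_115 below 0.079 m and linear speed of shaker_115 above 0.7 m/s) or (horizontal distance between shaker_115 and coaster_4 below 0.045 m and height (world z) of shaker_115 below 0.079 m and linear speed of shaker_115 above 0.7 m/s) or (horizontal distance between shaker_95 and coaster_1 below 0.045 m and height (world z) of shaker_95 below 0.079 m and linear speed of shaker_95 above 0.7 m/s) or (horizontal distance between shaker_95 and coaster_2 below 0.045 m and height (world z) of shaker_95 below 0.079 m and linear speed of shaker_95 above 0.7 m/s) or (horizontal distance between shaker_95 and coaster_3 below 0.045 m and height (world z) of shaker_95 below 0.079 m and linear speed of shaker_95 above 0.7 m/s) or (horizontal distance between shaker_95 and coaster_4 below 0.045 m and height (world z) of shaker_95 below 0.079 m and linear speed of shaker_95 above 0.7 m/s) or (horizontal distance between shaker_75 and coaster_1 below 0.045 m and height (world z) of shaker_75 below 0.079 m and linear speed of shaker_75 above 0.7 m/s) or (horizontal distance between shaker_75 and coaster_2 below 0.045 m and height (world z) of shaker_75 below 0.079 m and linear speed of shaker_75 above 0.7 m/s) or (horizontal distance between shaker_75 and coaster_3 below 0.045 m and height (world z) of shaker_75 below 0.079 m and linear speed of shaker_75 above 0.7 m/s) or (horizontal distance between shaker_75 and coaster_4 below 0.045 m and height (world z) of shaker_75 below 0.079 m and linear speed of shaker_75 above 0.7 m/s)).
It fails at once if the pepper mill or the oil bottle is knocked over or shoved (leans over 0.5 rad or moves 40 mm) (angle between any of mill, oil_bottle's own z axis and vertical above 0.5 rad or distance of any of mill, oil_bottle from where it was at the start of the episode above 0.04 m).
It also fails if it takes over 102 s, if anything falls off the work surface, if the arm or the gripper's body presses on something with over 40 N, if the wrist force passes 120 N, or if a joint passes its speed limit or range.

## Robot

A 7-joint arm with a two-finger parallel gripper is mounted at the origin on the work surface. World frame = base frame: x ahead of the robot, y to its left, z up, the work surface at z = 0. Lengths are in mm, angles in rad, forces in N, time in s.
With the tool pointing down it reaches from about 400 to 875 mm from the base axis. Payload 6.5 kg.
Tool frame: the origin (TCP) lies at the very end of the fingers, on their centre line; the grasp point (between the pads) lies 19 mm behind it (bot.pinch_z is the distance from the TCP to the grasp point, in mm); z points along the fingers, y is the line along which they close (so a half turn about z gives the same grasp; the last joint's range is limited). The gripper opens to 88 mm and grips with 3 to 60 N. Pads are 18 mm wide; open, the fingers measure 123 mm over their backs; the gripper's body (75 mm by 187 mm) begins 45 mm behind the grasp point.
Start: joints at [1.239, 0.536, -0.004, 1.538, 0.003, 1.067, -0.071], TCP at [170.739, -627.167, 238.716] pointing down, gripper open.
Joint ranges: [-2.7, 2.7], [-0.37, 2.16], [-1.27, 1.26], [0.24, 2.4], [-1.31, 4.45], [0.19, 1.91], [-2.76, 2.76]. Speed limits (rad/s): [2.39, 2.39, 3.14, 3.14, 3.14, 3.14, 3.14].

## Interface

Orientations are given as a rotation vector (axis times angle).
In Python, from cell import bot gives the robot as it stands. Calls block until the motion is done:
- bot.goto(position, orientation): joint-space move of the TCP to a pose.
- bot.move_l(position, orientation=None, feed=150, contact_N=None): straight line of the TCP; orientation=None keeps the orientation; feed is the mean speed in mm/s. With contact_N (N) it stops when the force on the tool has changed by that much, and returns True; else False.
- bot.movej(angles): joint-space move.
- bot.gripper_to(opening, grasp_force=None): opening from 0.0 (shut) to 1.0 (fully open); grasp_force is the grip in N (None keeps the last); returns when the fingers have stopped.
- bot.hold(seconds).
- bot.inverse_kinematics(position, orientation): joint angles nearest the present ones, or None.
- bot.camera(name): name is "side" or "top" or "wrist"; returns the picture (480x640x3 uint8, red, green, blue); there is no depth.
- bot.camera_model(name): a dict with "K" (3x3 intrinsics, pixels), "pose" (4x4, takes a point from camera to world coordinates); the wrist camera has in their place "tool_from_camera" (4x4, takes a point from camera to tool coordinates, whose origin is the TCP and whose axes are the flange's). Camera axes: x right, y down, z forward; pixel columns grow to the right and rows downward; lengths in mm; the calibration is good to about 2 mm. A picture is of the moment at which its call begins: read the wrist's pose just before it. camera_model takes no time and is no camera call.
A pose or a line that the arm cannot do raises bot.PlanningError and nothing moves.
- bot.finish_job(): hands the job in; it is judged then, once.
Readings, each from a call of its own:
- bot.get_time(): time.
- bot.get_q(): joint angles.
- bot.get_qd(): joint speeds.
- bot.get_joint_torque(): joint torques, N m.
- bot.get_ee_pos(): TCP position.
- bot.get_tool_rot(): TCP orientation.
- bot.get_contact_force(): force on the tool from outside, world axes, zero at the start.
- bot.get_moment(): the same for the moment, N m.
- bot.get_opening(): opening from 0.0 (shut) to 1.0 (fully open).
- bot.get_grasp_force(): force on a finger pad.
Only numpy, scipy, OpenCV 4.12 (cv2) and the standard library are available. Lean on these libraries where they do the work, as an engineer would, in place of code of your own. Each camera call takes 0.05 s, during which the arm holds its last target. There are 200 camera calls.

## Working session

There is one attempt and no reset: what is moved stays moved. The work goes in short steps, each a Python script; the robot and the scene stay as the last script left them, time stands still between calls to the robot, and variables do not carry over. Pictures are saved under pics/ and viewed, at most 14 in all, crops included, and the job is handed in when it is done.

```bash
mkdir -p pics; ls
python3 - <<'E'
from cell import bot
import cv2
for n in ("top","side"):
    im=bot.camera(n); cv2.imwrite(f"pics/{n}0.png",im[:,:,::-1])
    m=bot.camera_model(n); print(n,m["K"],m["pose"])
print(bot.camera_model("wrist"), bot.get_tool_rot(), bot.get_time())
E
```

```text
pics
top [[580.99761912   0.         319.93144111]
 [  0.         580.99761912 239.67872316]
 [  0.           0.           1.        ]] [[-1.08582657e-02 -9.93319024e-01  1.14888708e-01  4.29765069e+02]
 [-9.99935020e-01  1.11852296e-02  2.20161996e-03 -1.02472007e+01]
 [-3.47196757e-03 -1.14857337e-01 -9.93375930e-01  1.08771784e+03]
 [ 0.00000000e+00  0.00000000e+00  0.00000000e+00  1.00000000e+00]]
side [[531.29369189   0.         321.74501664]
 [  0.         531.29369189 243.30802047]
 [  0.           0.           1.        ]] [[ 9.96031387e-01 -5.86200109e-02  6.69714176e-02  4.75353273e+02]
 [-8.88051487e-02 -7.04666284e-01  7.03959569e-01 -7.58560429e+02]
 [ 5.92638236e-03 -7.07113232e-01 -7.07075495e-01  8.08591859e+02]
 [ 0.00000000e+00  0.00000000e+00  0.00000000e+00  1.00000000e+00]]
{'K': array([[413.0623797 ,   0.        , 325.50714017],
       [  0.        , 413.0623797 , 244.42946326],
       [  0.        ,   0.        ,   1.        ]]), 'tool_from_camera': array([[-4.51456741e-04, -9.50359925e-01, -3.11152390e-01,
         8.13000898e+01],
       [ 9.99999589e-01, -1.84388171e-04, -8.87736801e-04,
        -4.53420819e-01],
       [ 7.86296659e-04, -3.11152663e-01,  9.50359617e-01,
        -1.47053583e+02],
       [ 0.00000000e+00,  0.00000000e+00,  0.00000000e+00,
         1.00000000e+00]])} [-3.11241713e+00 -4.16230106e-01  4.49719093e-04] 0.1
```

View pics/top0.png

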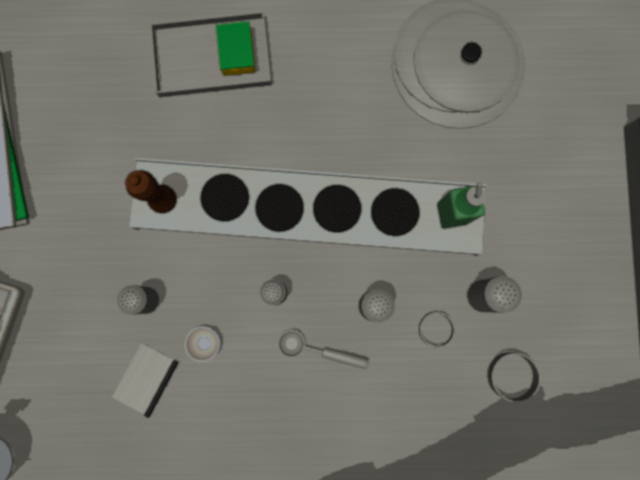

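View pics/side0.png

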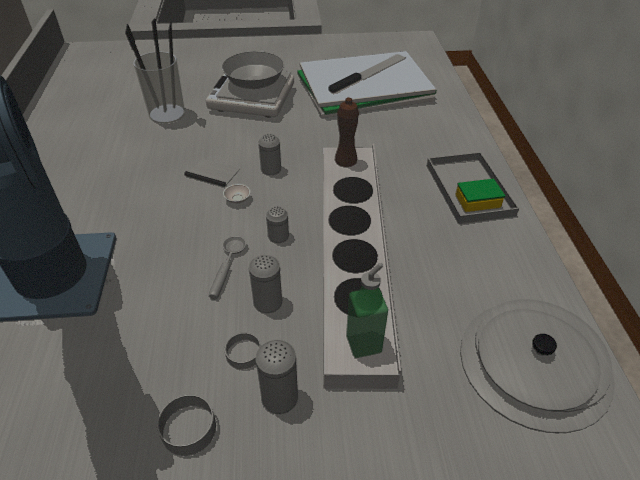

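The mill is at the left end (+y), near px (140,185) in the top view, and the bottle is at the right, near (460,205). In the top view the shakers from left to right are 95 at (132,300), 75 at (273,292), 115 at (378,305) and 135 at (503,294). Next I'll measure the positions.

```bash
cat > h.py <<'E'
import numpy as np, cv2
from cell import bot
def ray(K,T,u,v,z):
    d=T[:3,:3]@np.linalg.solve(K,[u,v,1.]); o=T[:3,3]
    return o+d*(z-o[2])/d[2]
def pix(n,u,v,z):
    m=bot.camera_model(n); return ray(m["K"],m["pose"],u,v,z)
def proj(n,p):
    m=bot.camera_model(n); c=np.linalg.inv(m["pose"])@np.r_[p,1]; q=m["K"]@c[:3]; return q[:2]/q[2]
E
python3 - <<'E'
from h import *
im=cv2.imread("pics/top0.png"); g=im.max(axis=2)
_,_,st,ce=cv2.connectedComponentsWithStats((g<45).astype(np.uint8))
for s,c in zip(st,ce):
    if 1200<s[4]<3500: print("blob",s,c.round(1),pix("top",*c,49).round(1))
for n,u,v,z in (("95",132,300,90),("75",273,292,70),("115",378,305,110),("135",503,294,130)): print(n,pix("top",u,v,z).round(1))
for n,u,v in (("mill",162,199),("bot",447,222)): print(n,pix("top",u,v,45).round(1))
a=cv2.resize(im[150:330,110:320],None,fx=3.8,fy=3.3);b=cv2.resize(im[150:330,320:530],None,fx=3.8,fy=3.3)
a=cv2.resize(im[265:335,100:310],None,fx=3.8,fy=3.8,interpolation=cv2.INTER_CUBIC);b=cv2.resize(im[265:335,330:540],None,fx=3.8,fy=3.8,interpolation=cv2.INTER_CUBIC)
cv2.imwrite("pics/crop1.png",np.vstack([a,b]))
E
```

```text
blob [ 625  118   15  192 1266] [634.5 185.9] [ 641.8 -580.2   49. ]
blob [ 201  175   47   46 1680] [224.4 197.1] [629.6 164.8  49. ]
blob [ 256  185   47   46 1682] [279.1 207.4] [609.6  65.3  49. ]
blob [ 314  186   47   46 1690] [336.8 208.2] [606.9 -39.   49. ]
blob [ 372  189   47   46 1699] [394.8 211.6] [ 599.4 -143.9   49. ]
95 [444.9 314.5  90. ]
75 [456.5  74.9  70. ]
115 [ 431.8 -104.   110. ]
135 [ 447.5 -307.3  130. ]
mill [628.3 279.2  45. ]
bot [ 580.  -238.5   45. ]
```

View pics/crop1.png

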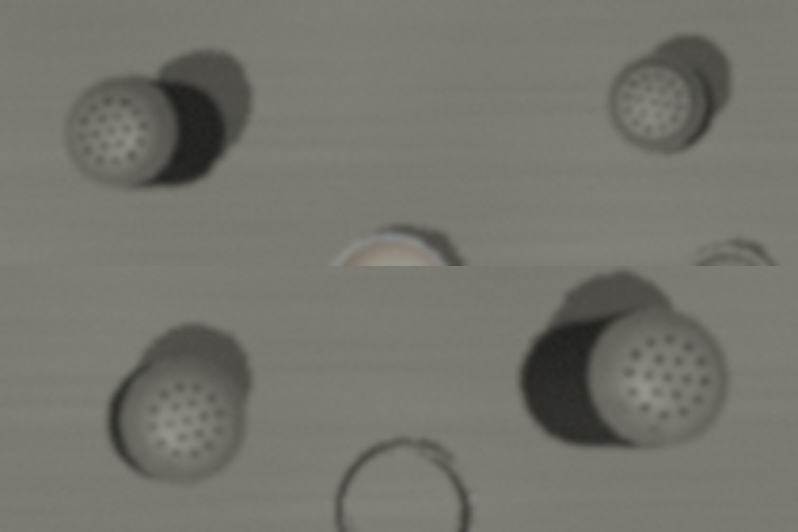

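The crop gives the lid centres: 95 (130.3,299.5), 75 (272.4,291.8), 115 (378.4,305.8), 135 (505.8,294.5). The coasters segmented cleanly. I'll start with the tallest shaker.

```bash
cat >> h.py <<'E'
from scipy.spatial.transform import Rotation as R
LID={135:(505.8,294.5),115:(378.4,305.8),95:(130.3,299.5),75:(272.4,291.8)}
COA={135:(629.6,164.8),115:(609.6,65.3),95:(606.9,-39.0),75:(599.4,-143.9)}
G={135:100,115:80,95:60,75:42}
D=np.array([.098,.995,0]); D/=np.linalg.norm(D)
def ori(s):
    x=s*D; z=np.array([0,0,-1.]); return R.from_matrix(np.c_[x,np.cross(z,x),z]).as_rotvec()
def pick(h,s,zt):
    p=pix("top",*LID[h],h-3); o=ori(s); z=G[h]-bot.pinch_z
    bot.gripper_to(1.0)
    bot.goto([p[0],p[1],zt],o)
    bot.move_l([p[0],p[1],z+h-G[h]+40],feed=250)
    print("contact",bot.move_l([p[0],p[1],z],feed=100,contact_N=8))
    bot.gripper_to(0.0,grasp_force=30)
    print(h,p.round(1),bot.get_ee_pos(),"width",bot.get_opening()*88,bot.get_grasp_force(),bot.get_time())
    bot.move_l([p[0],p[1],z+25],feed=60)
    bot.move_l([p[0],p[1],zt],feed=200)
    print("width",bot.get_opening()*88)
def place(h,zt):
    c=COA[h]; z=49+G[h]-bot.pinch_z; x0=bot.get_ee_pos()[0]
    bot.move_l([x0,c[1],zt],feed=250)
    bot.move_l([c[0],c[1],zt],feed=200)
    bot.move_l([c[0],c[1],z+12],feed=150)
    print("touch",bot.move_l([c[0],c[1],z-5],feed=20,contact_N=3),bot.get_ee_pos()[2]-z)
    bot.gripper_to(1.0)
    bot.move_l([c[0],c[1],zt+10],feed=200)
    print("t",bot.get_time())
E
python3 - <<'E'
from h import *
q0=bot.get_q()
for h,s in ((135,-1),(115,1),(95,1),(75,1)):
    p=pix("top",*LID[h],h-3)
    for a in (p,COA[h]):
        for ss in (1,-1): print(h,ss,p.round(0),bot.inverse_kinematics([a[0],a[1],245],ori(ss)))
pick(135,-1,245)
cv2.imwrite("pics/s1.png",bot.camera("side")[:,:,::-1])
E
```

```text
135 1 [ 447. -311.  132.] [ 0.83509197  0.37864296 -0.39068301  1.79622109  0.1681558   0.99935423
  0.27987205]
135 -1 [ 447. -311.  132.] [ 0.32219274  0.35338466  0.25669143  1.82682883 -0.10637444  0.97469533
 -2.61624258]
135 1 [ 447. -311.  132.] [ 0.23872018  0.69716601 -0.89258234  1.49151043  0.56072646  1.22299115
 -0.83087622]
135 -1 [ 447. -311.  132.] [ 0.32485038  0.77984367 -1.07634664  1.48635864  0.69880186  1.29477274
  2.22110509]
115 1 [ 430. -104.  112.] [ 0.63901359  0.21952226 -0.56573516  2.02685695  0.14573583  0.93366592
 -0.10105781]
115 -1 [ 430. -104.  112.] [-0.79388369  0.29670517  1.11446422  2.09447739 -0.33100938  0.9399971
 -2.73712689]
115 1 [ 430. -104.  112.] [ 0.28297504  0.55299942 -0.66051868  1.60567174  0.36792571  1.11052738
 -0.5689458 ]
115 -1 [ 430. -104.  112.] [ 0.51697745  0.71144541 -1.074658    1.59228478  0.65304998  1.23764931
  2.36495021]
95 1 [446. 317.  92.] [-0.11486646  0.4610697  -0.76559857  1.77446778  0.36279763  1.05264135
 -1.10960965]
95 -1 [446. 317.  92.] [ 0.07669385  0.58152888 -1.07096415  1.76504533  0.55992707  1.13777246
  1.87093978]
95 1 [446. 317.  92.] [ 0.41107065  0.52697136 -0.59093939  1.62188313  0.32129035  1.09142223
 -0.36492807]
95 -1 [446. 317.  92.] [ 0.69330299  0.70222638 -1.07441625  1.60570263  0.64673522  1.23017696
  2.53588408]
75 1 [457.  76.  72.] [ 0.5461388   0.3537029  -0.96427956  1.96732842  0.34615624  0.99508724
 -0.67996659]
75 -1 [457.  76.  72.] [ 0.6172349   0.39347497 -1.06550167  1.96453177  0.40539741  1.01724264
  2.40761162]
75 1 [457.  76.  72.] [ 0.53459145  0.52748009 -0.52565543  1.60204388  0.28881998  1.09033844
 -0.16470455]
75 -1 [457.  76.  72.] [-0.53180166  0.71845761  1.09249391  1.66756826 -0.68175981  1.18717222
 -2.50896108]
contact False
135 [ 446.6 -311.3  132. ] [ 447.32381336 -311.48983029   81.69926668] width 60.35119818322673 29.82430544376257 4.4333
width 60.72032685824394
```

View pics/s1.png

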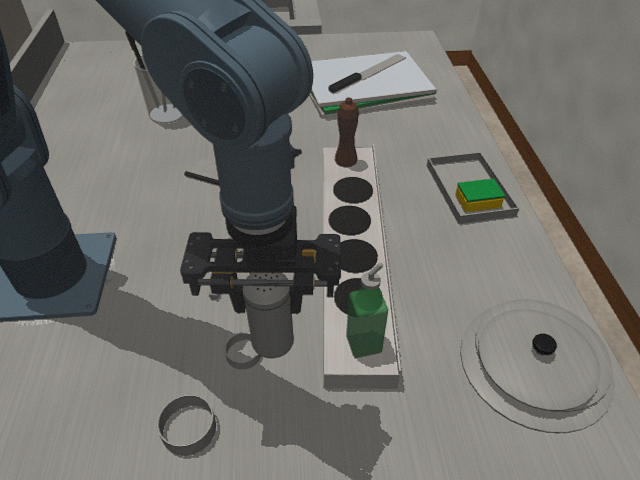

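The 135 is held upright, at about (270,315) in the image, clear of the bottle at (367,320). I'll place it, turning the wrist half a turn first if the straight lines can't be planned.

Run:
```python
from h import *
try: place(135,245)
except bot.PlanningError as e:
    print("plan",e); p=bot.get_ee_pos()
    bot.goto([p[0],p[1],245],ori(1)); print("width",bot.get_opening()*88,bot.get_time())
    place(135,245)
cv2.imwrite("pics/s2.png",bot.camera("side")[:,:,::-1])
```

```text
plan the arm cannot follow that straight line within its joint ranges
width 60.40699326815058 8.3583
touch True 0.32692692592550543
t 14.2667
```

View pics/s2.png

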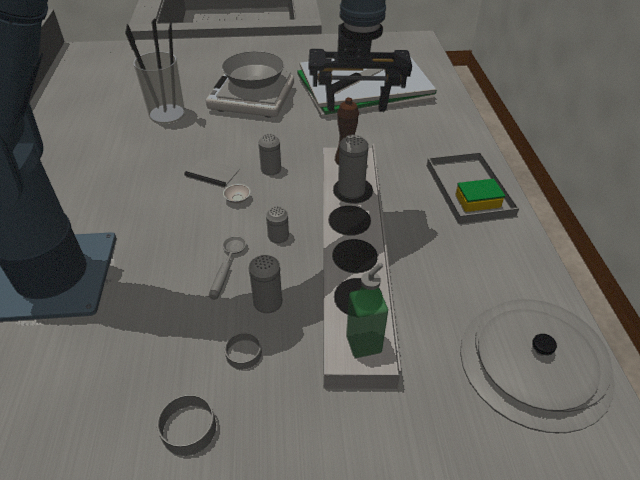

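The 135 stands upright on the coaster next to the mill, at about (352,165), and the mill hasn't moved. The other three can follow in the +1 orientation, with a check of the grip width before each placing.

Run:
```python
from h import *
for h in (115,95,75):
    pick(h,1,235)
    w=bot.get_opening()*88; assert w>40,w
    place(h,235)
bot.goto([430,-104,300],ori(1))
cv2.imwrite("pics/s3.png",bot.camera("side")[:,:,::-1]); print(bot.get_time())
```

```text
contact False
115 [ 430.5 -104.4  112. ] [ 431.69876076 -104.45927458   61.69987878] width 55.736788806561925 29.83347420289647 17.8333
width 55.073650838590844
touch True 0.3243419059333945
t 24.1417
contact False
95 [445.8 316.7  92. ] [446.58934452 316.84373137  41.61391733] width 50.01539393477607 29.97180274223865 27.6917
width 50.507426691311856
touch True 0.20773764341049628
t 35.0583
contact False
75 [456.8  75.8  72. ] [457.08662995  75.843941    23.39686251] width 45.53470529170441 29.999281190234797 38.3667
width 45.09466051303503
touch True 0.13292709776852973
t 45.4583
46.2667
```

View pics/s3.png

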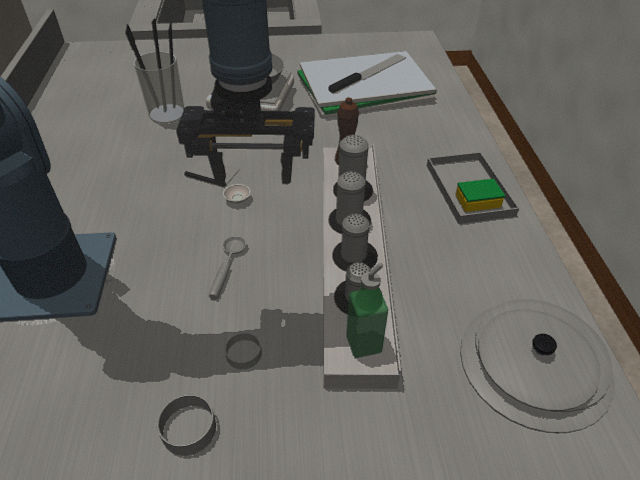

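All four stand in order and upright, and the mill and bottle haven't moved. I'll check the centring from the top with the arm out of the way.

Run:
```python
from h import *
bot.goto([171,-627,300],[-3.112,-.416,0])
im=bot.camera("top")[:,:,::-1]
c=cv2.resize(im[150:262,120:500],None,fx=2.1,fy=2.1,interpolation=cv2.INTER_CUBIC)
for h in COA:
    u=(proj("top",[*COA[h],49+h-3])-[120,150])*2.1; print(h,u.round(0))
    cv2.drawMarker(c,tuple(int(i) for i in u),(0,0,255),cv2.MARKER_CROSS,8,1)
cv2.imwrite("pics/t4.png",c); print(bot.get_time(),bot.get_ee_pos())
```

```text
135 [190.  66.]
115 [324.  96.]
95 [458. 103.]
75 [588. 115.]
48.4083 [ 172.7317536  -626.2596823   300.24338273]
```

View pics/t4.png

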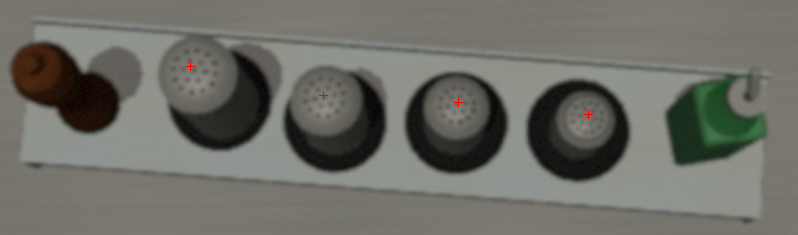

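The markers show where each lid should be. The 115, 95 and 75 lids are within about 2 mm of theirs, and the 135 is off by about 6 mm, at (197,71) against (190,66). All are inside the 15 mm limit, so I'm handing in.

```bash
python3 -c "
from cell import bot
print(bot.finish_job())"
```

```text
the job is handed in; nothing more can be done
None
```

The job is handed in, with no verdict returned: at about 48 s the four shakers stood upright on their coasters, tallest by the mill down to shortest by the bottle, each within about 6 mm of centre by the top camera, and the mill and bottle looked unmoved.

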